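# Start the soak timers in order

### The arm

A 6-joint arm with a two-finger parallel gripper is mounted at the origin on the work surface. World frame = base frame: x ahead of the robot, y to its left, z up, the work surface at z = 0. Lengths are in m, angles in rad, forces in N, time in s.
With the tool pointing down it reaches from about 0.25 to 0.775 m from the base axis. Payload 4 kg.
Tool frame: the origin (TCP) lies between the finger pads; the fingertips stand 14 mm ahead of it and the grasp point (between the pads) lies 5 mm behind it (nose_length is the distance from the TCP to the fingertips, in m); z points along the fingers, y is the line along which they close (so a half turn about z gives the same grasp; the last joint's range is limited). The gripper opens to 94 mm and grips with 3 to 60 N. Pads are 16 mm wide; open, the fingers measure 119 mm over their backs; the gripper's body (75 mm by 177 mm) begins 78 mm behind the grasp point.
Start: joints at [-1.246, 0.087, 1.371, -0, 1.684, -0.103], TCP at [0.228, -0.5, 0.22] pointing down, gripper open.
Joint ranges: [-3.1, 3.1], [-0.76, 2.03], [0.27, 2.55], [-1.08, 4.22], [0.17, 2.65], [-2.57, 2.57]. Speed limits (rad/s): [2.79, 2.79, 3.14, 3.14, 3.14, 3.14].

### API

Orientations are given as [roll, pitch, yaw] about the fixed x, y, z axes, in that order (R = Rz(yaw) Ry(pitch) Rx(roll)).
In Python, from bench import * gives the robot as it stands.
- The arm moves only by the tool move_arm, never from a script. Its argument "steps" is one flat list of numbers, 7 for each row, row after row: the turn, a rotation vector about the world's x, y, z in rad, then the shift along the world's x, y, z in m, then the opening, from 0 (shut) to 1 (fully open). A call has 1 to 12 rows; each row is the pose to reach, as a shift and turn from the pose commanded when the call began; what a row does not reach only later rows make up. A row lasts 1/10 s, in which the tool goes at most 50 mm and 8.59 degrees, less where a joint would pass 70% of its speed; a pose out of reach is approached as far as the arm can. A call with a gripper value outside its range is refused whole. The fingers move at their own pace and stop on an object; the grip force is fixed at half the most. Time passes only in rows, so rows that repeat a pose let the fingers close. It gives the time, the measured TCP pose, the force, the opening and the grip force at its end, in the units of the state.
- get_obs(): the state, without advancing time (a new reading comes with each control period).
- snapshot(name): name is "scene" or "top" or "wrist"; returns (picture, depth): 400x640x3 uint8, red, green, blue; 400x640 float32, m along the optical axis (not along the pixel's ray), 0 where there is no reading.
- camera_model(name): a dict with "fx", "fy", "cx", "cy" (pixels), "k1" (the pictures are not rectified: a ray, as slopes to the right and down, at radius r is drawn at 1 + k1 r^2 times it, then the intrinsics apply), "rvec" (rotation vector, rad) and "tvec" (3), from world to camera coordinates, as OpenCV has them. Camera axes: x right, y down, z forward; pixel columns grow to the right and rows downward; lengths in m; the calibration is good to about 2 mm. A picture is of the moment at which its call begins: read the wrist's pose just before it. camera_model takes no time and is no camera call; for the wrist camera it gives the pose at the moment of the call.
- close_job(): hands the job in; it is judged then, once.
Trained networks look in the newest picture that a camera, given by its name, has taken for a name from the list of things; names that differ only in an ending like _2 or _b are one class to them, and where a whole thing is asked for, a point or a joint stands for the part that bears it (a point fixed in the world has none). Each returns a list of dicts, best first, with "score" (0 to 1); they miss things now and then, are a little off and sometimes report something else, mostly with a low value. They report only what shows in the picture. A call takes as long as a camera call. They do not tell look-alikes from the thing itself.
- silhouettes(camera, target): "pixels" (400x640 bool, what is visible of it) and "uv" ([column, row] in pixels, amid what is visible of it).
- spot_point(camera, target): "uv" ([column, row] in pixels: a listed point, or the origin of a listed thing).
The state is a dict: "time": time; "joint_positions": joint angles; "qvel": joint speeds; "joint_torque": joint torques, N m; "tool_pos": TCP position; "ee_rot": TCP orientation; "wrist_force": force on the tool from outside, world axes, zero at the start; "wrist_torque": the same for the moment, N m; "width": finger opening in m; "finger_force": force on a finger pad.
Only numpy, scipy, OpenCV 4.12 (cv2) and the standard library are available. Lean on these libraries where they do the work, as an engineer would, in place of code of your own. Each camera call takes 0.05 s, during which the arm holds its last target. There are 200 camera calls.

### The job

The glassware is soaking: start its three bench timers by lightly pressing down their top keys with the fingertips, first the yellow one, then the blue one, then the green one, so that each key stays down. Press gently, leave the timers standing where they are without picking them up or shifting them, and do not touch the red timer or move any of the glassware and washing things around them.

Things in the scene. Friction and masses are not known exactly. Their poses are not given: they have to be found in the camera images.
- timer_yellow: loose bench timer with a yellow key: light-grey square box 66 x 66 mm, 34 mm tall, about 0.35 kg, small dark display on its front side. Origin: centre of its underside; z up, display towards its -x. Centred on its top is one round yellow push key, 44 mm across, standing 16 mm above the box when up (key top 50 mm above the bench).
- key_yellow (a joint): how far the yellow key is pushed down: 0 = up, 0.012 m = fully down (key top then 38 mm above the bench). The timer starts once the key is at least 3 mm down. The key gives way at about 4 N, stiffens to about 7 N at the end of its travel, meets a rubber-soft stop there, and stays wherever it is left (no spring back).
- key_yellow_top (a point): centre of the top face of the yellow key; it goes down with the key
- timer_blue: loose bench timer with a blue key: light-grey square box 66 x 66 mm, 34 mm tall, about 0.35 kg, small dark display on its front side. Origin: centre of its underside; z up, display towards its -x. Centred on its top is one round blue push key, 44 mm across, standing 16 mm above the box when up (key top 50 mm above the bench).
- key_blue (a joint): how far the blue key is pushed down: 0 = up, 0.012 m = fully down (key top then 38 mm above the bench). The timer starts once the key is at least 3 mm down. The key gives way at about 4 N, stiffens to about 7 N at the end of its travel, meets a rubber-soft stop there, and stays wherever it is left (no spring back).
- key_blue_top (a point): centre of the top face of the blue key; it goes down with the key
- timer_green: loose bench timer with a green key: light-grey square box 66 x 66 mm, 34 mm tall, about 0.35 kg, small dark display on its front side. Origin: centre of its underside; z up, display towards its -x. Centred on its top is one round green push key, 44 mm across, standing 16 mm above the box when up (key top 50 mm above the bench).
- key_green (a joint): how far the green key is pushed down: 0 = up, 0.012 m = fully down (key top then 38 mm above the bench). The timer starts once the key is at least 3 mm down. The key gives way at about 4 N, stiffens to about 7 N at the end of its travel, meets a rubber-soft stop there, and stays wherever it is left (no spring back).
- key_green_top (a point): centre of the top face of the green key; it goes down with the key
- timer_red: loose bench timer with a red key: light-grey square box 66 x 66 mm, 34 mm tall, about 0.35 kg, small dark display on its front side. Origin: centre of its underside; z up, display towards its -x. Centred on its top is one round red push key, 44 mm across, standing 16 mm above the box when up (key top 50 mm above the bench). Do not touch this one; its key may already be partly or fully down.
- key_red (a joint): how far the red key is pushed down: 0 = up, 0.012 m = fully down (key top then 38 mm above the bench). The key gives way at about 4 N, stiffens to about 7 N at the end of its travel, meets a rubber-soft stop there, and stays wherever it is left (no spring back).
- key_red_top (a point): centre of the top face of the red key; it goes down with the key
- small_beaker: loose glass beaker, 48 mm across, 58 mm tall, standing among the timers. Leave it alone. Origin: centre of its underside
- large_beaker: loose glass beaker, 84 mm across, 100 mm tall, behind the timers. Leave it alone. Origin: centre of its underside
- flask: loose green glass conical flask, 72 mm across the foot, 106 mm tall, behind the timers. Leave it alone. Origin: centre of its underside
- soap_bottle: loose white bottle with red cap, 60 mm across, 150 mm tall, behind the timers at the left. Leave it alone. Origin: centre of its underside
- dish: loose white porcelain bowl, 90 mm across, 35 mm tall, behind the timers. Leave it alone. Origin: centre of its underside
- brush: loose bottle brush lying flat behind the timers at the right, wooden handle and pale bristles, 220 mm long, up to 36 mm thick. Leave it alone. Origin: under its length, 140 mm from the handle's end; its x runs from handle to bristles
Mind the look-alikes: they are no part of the job. What is shaped like the timer_blue but purple is not meant.

How it is judged:
By the outcome, as a careful person would: the job done as asked, in the order asked, and still so for the second after the job is handed in, with the robot touching nothing.
It also fails if it takes over 48 s, if anything falls off the work surface, if the arm or the gripper's body presses on something with over 40 N, if the wrist force passes 120 N, or if a joint passes its speed limit or range.

## Working session

There is one attempt and no reset: what is moved stays moved. The work goes in short steps, Python scripts to look and compute and a tool call to move; the robot and the scene stay as the last step left them, time stands still between calls to the robot, and variables do not carry over. Pictures are saved under pics/ and viewed, at most 10 in all, crops included, and the job is handed in when it is done.

Besides the shell and the picture viewer there is one more tool, called as name(argument=value, ...) on one line, values as JSON. move_arm: Moves the arm, as the interface text tells. Its arguments: {"type":"object","properties":{"steps":{"type":"array"}},"required":["steps"]}

```bash
mkdir -p pics
cat > h.py <<'E'
from bench import *
import numpy as np, cv2
def world(cam,uv,depth=None,z=None):
    m=camera_model(cam);R=cv2.Rodrigues(np.array(m["rvec"],float))[0];t=np.array(m["tvec"],float).ravel()
    K=np.array([[m["fx"],0,m["cx"]],[0,m["fy"],m["cy"]],[0,0,1.]])
    p=cv2.undistortPoints(np.array([[uv]],float),K,np.array([m["k1"],0,0,0.]))[0,0]
    d=R.T@np.array([p[0],p[1],1]);o=-R.T@t
    s=depth if depth is not None else (z-o[2])/d[2]
    return o+s*d
def save(n,im): cv2.imwrite(f"pics/{n}.png",im[:,:,::-1])
E
python3 - <<'E'
from h import *
for c in ("top","scene"):
    im,d=snapshot(c);save(c+"1",im);np.savez(c+"1",im=im,d=d)
    for k in ("yellow","blue","green","red"):
        for r in spot_point(c,f"key_{k}_top")[:3]:
            u,v=r["uv"];dd=d[int(round(v)),int(round(u))]
            print(c,k,round(r["score"],2),np.round(r["uv"],1),np.round(world(c,r["uv"],z=.05),4),np.round(world(c,r["uv"],depth=dd),4))
o=get_obs();print(o["time"],o["tool_pos"],o["ee_rot"],o["width"],o["wrist_force"])
E
```

```text
top yellow 0.65 [164.4 222.1] [0.5437 0.3181 0.05  ] [0.5438 0.3184 0.0492]
top blue 0.71 [285.4 289.5] [0.4046 0.0569 0.05  ] [0.4047 0.0568 0.052 ]
top blue 0.63 [226.7 272.7] [0.4383 0.1801 0.05  ] [0.4383 0.1798 0.0512]
top blue 0.53 [255.1 216.4] [0.5574 0.1242 0.05  ] [0.5569 0.1237 0.0535]
top green 0.65 [321.8 214.8] [ 0.5618 -0.0182  0.05  ] [ 0.5619 -0.0182  0.0496]
top red 0.63 [318.3 220.4] [ 0.5497 -0.0107  0.05  ] [ 0.5498 -0.0107  0.0493]
top red 0.58 [393.6 268.5] [ 0.4484 -0.1699  0.05  ] [ 0.4484 -0.1705  0.0467]
scene yellow 0.85 [444.  170.2] [0.5464 0.3217 0.05  ] [0.5446 0.3234 0.0471]
scene yellow 0.67 [438.2 183.3] [0.5787 0.2955 0.05  ] [0.5692 0.3038 0.0342]
scene yellow 0.35 [226.1 168.5] [ 0.4513 -0.1699  0.05  ] [ 0.449  -0.1704  0.047 ]
scene blue 0.77 [319.9 139.9] [0.4062 0.0583 0.05  ] [0.4044 0.0586 0.0478]
scene blue 0.59 [364.4 191.1] [0.569  0.1267 0.05  ] [0.5673 0.1275 0.0473]
scene green 0.65 [299.4 202. ] [ 0.5708 -0.019   0.05  ] [ 0.5702 -0.0189  0.049 ]
scene red 0.54 [225.1 165. ] [ 0.4408 -0.1716  0.05  ] [ 0.4401 -0.1717  0.0492]
0.5 [ 0.22817366 -0.50045161  0.21948844] [3.14151538e+00 2.10049425e-05 4.27828428e-01] 0.0940137692208447 [-0.60980006 -0.33794634 -0.61510305]
```

View pics/top1.png

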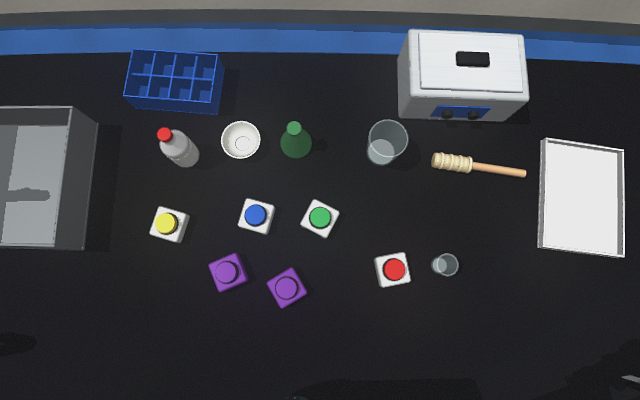

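View pics/scene1.png

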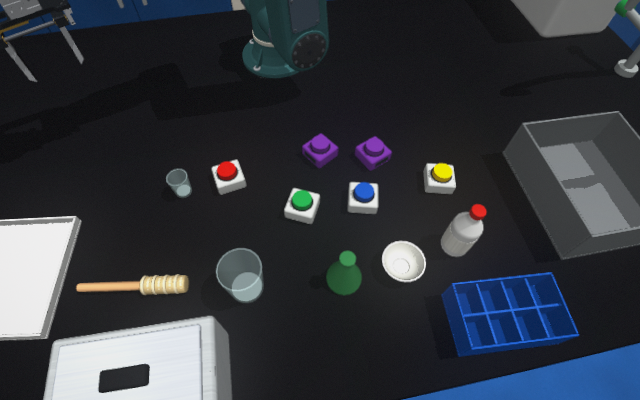

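Run:
```python
from h import *
H={"yellow":(24,35),"blue":(105,122),"green":(50,80),"red":(0,6)}
P={c:np.load(c+"1.npz") for c in ("top","scene")}
for k,(a,b) in H.items():
  for c in P:
    im,d=P[c]["im"],P[c]["d"]
    hsv=cv2.cvtColor(im,cv2.COLOR_RGB2HSV)
    m=cv2.inRange(hsv,(a,110,90),(b,255,255))
    n,l,s,ce=cv2.connectedComponentsWithStats(m)
    for i in range(1,n):
      if 120<s[i,4]<900:
        # key-top pixels by height, then mean
        vs,us=np.nonzero(l==i)
        w=np.array([world(c,(u,v),depth=d[v,u]) for u,v in zip(us,vs) if d[v,u]>0])
        zt=np.median(np.sort(w[:,2])[len(w)//3:]);t=w[abs(w[:,2]-zt)<.004]
        print(k,c,np.round(ce[i]),s[i,4],"top z",round(zt,4),"n",len(t),"mid",np.round((t.min(0)+t.max(0))/2,4)[:2],"mean",np.round(t.mean(0),4)[:2],"ext",np.round(np.ptp(t,axis=0),3)[:2])
silh=[]
snapshot("top")
for o in ("soap_bottle","dish","flask"):
  for r in spot_point("top",o)[:1]: print(o,r["score"],world("top",r["uv"],z=0))
im=P["top"]["im"][190:310,140:350]
save("crop",cv2.resize(im,None,fx=3.5,fy=3.5,interpolation=cv2.INTER_CUBIC))
```

```text
yellow top [165. 223.] 319 top z 0.0508 n 303 mid [0.5418 0.3177] mean [0.5422 0.3175] ext [0.043 0.042]
yellow scene [442. 172.] 296 top z 0.0488 n 235 mid [0.546  0.3192] mean [0.5467 0.3184] ext [0.043 0.042]
blue top [255. 214.] 328 top z 0.0507 n 314 mid [0.5616 0.1258] mean [0.5617 0.1254] ext [0.042 0.041]
blue scene [624.  29.] 521 top z -0.5412 n 41 mid [-0.6552  2.1242] mean [-0.6592  2.1286] ext [0.214 0.031]
blue scene [364. 191.] 303 top z 0.0486 n 257 mid [0.5659 0.1259] mean [0.5667 0.1258] ext [0.042 0.042]
green top [294. 127.] 142 top z 0.107 n 140 mid [0.7367 0.0414] mean [0.7367 0.0413] ext [0.028 0.025]
green top [320. 217.] 330 top z 0.0509 n 312 mid [ 0.5582 -0.0144] mean [ 0.5577 -0.0146] ext [0.042 0.043]
green scene [302. 199.] 294 top z 0.049 n 264 mid [ 0.5617 -0.0122] mean [ 0.5628 -0.0123] ext [0.043 0.041]Traceback (most recent call last):
  File "<stdin>", line 14, in <module>
  File "h.py", line 4, in world
    m=camera_model(cam);R=cv2.Rodrigues(np.array(m["rvec"],float))[0];t=np.array(m["tvec"],float).ravel()
ValueError: time passes only in moves, steps and waits
```

Run:
```python
from h import *
im0=np.load("top1.npz")["im"]
save("crop",cv2.resize(im0[190:310,140:350],None,fx=3.5,fy=3.5,interpolation=cv2.INTER_CUBIC))
snapshot("top")
for o in ("soap_bottle","flask"):
  for r in spot_point("top",o)[:1]: print(o,r["score"],world("top",r["uv"],z=0))
print(get_obs()["time"])
```

```text
soap_bottle 0.97 [0.71119284 0.29218069 0.        ]
flask 0.71 [0.73714804 0.04024345 0.        ]
0.65
```

View pics/crop.png

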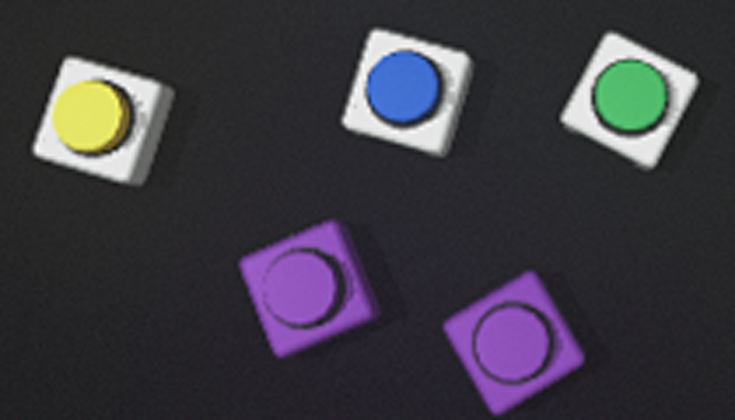

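move_arm(steps=[0, 0, 0, 0.016, 0.04, 0, 0, 0, 0, 0, 0.032, 0.08, 0, 0, 0, 0, 0, 0.048, 0.12, 0, 0, 0, 0, 0, 0.064, 0.16, 0, 0, 0, 0, 0, 0.08, 0.2, 0, 0, 0, 0, 0, 0.096, 0.24, 0, 0, 0, 0, 0, 0.112, 0.28, 0, 0, 0, 0, 0, 0.128, 0.32, 0, 0, 0, 0, 0, 0.144, 0.36, 0, 0, 0, 0, 0, 0.16, 0.4, 0, 0, 0, 0, 0, 0.17, 0.43, 0, 0, 0, 0, 0, 0.17, 0.43, 0, 0])

```text
time: 1.85
tool_pos: [0.3988, -0.0674, 0.2197]
ee_rot: [-3.141, -0.001, 0.434]
wrist_force: [0.3, -0.3, 0.6]
width: 0.0022
finger_force: 0.0
```

move_arm(steps=[0, 0, 0, 0.015, 0.04, 0, 0, 0, 0, 0, 0.03, 0.08, 0, 0, 0, 0, 0, 0.045, 0.12, 0, 0, 0, 0, 0, 0.06, 0.16, 0, 0, 0, 0, 0, 0.075, 0.2, 0, 0, 0, 0, 0, 0.09, 0.24, 0, 0, 0, 0, 0, 0.105, 0.28, 0, 0, 0, 0, 0, 0.12, 0.32, -0.03, 0, 0, 0, 0, 0.135, 0.36, -0.06, 0, 0, 0, 0, 0.146, 0.388, -0.09, 0, 0, 0, 0, 0.146, 0.388, -0.11, 0, 0, 0, 0, 0.146, 0.388, -0.11, 0])

```text
time: 3.05
tool_pos: [0.5424, 0.316, 0.1042]
ee_rot: [3.141, 0.01, 0.428]
wrist_force: [-0.2, -0.4, -0.3]
width: 0.0003
finger_force: 0.0
```

move_arm(steps=[0, 0, 0, 0, 0, -0.02, 0, 0, 0, 0, 0, 0, -0.02, 0, 0, 0, 0, 0, 0, -0.02, 0, 0, 0, 0, 0, 0, -0.02, 0])

```text
time: 3.45
tool_pos: [0.5453, 0.3172, 0.0918]
ee_rot: [3.141, -0.003, 0.427]
wrist_force: [0.2, 0.0, 0.3]
width: 0.0007
finger_force: 0.0
```

Run:
```python
from h import *
o=get_obs();print(o["time"],o["tool_pos"],o["wrist_force"])
a,_=snapshot("wrist");save("w1",a)
b,d=snapshot("scene");save("s2",cv2.resize(b[90:230,380:520],None,fx=4,fy=4,interpolation=cv2.INTER_CUBIC))
```

```text
3.45 [0.54530314 0.31722295 0.09178662] [0.17222232 0.04029741 0.32629224]
```

View pics/w1.png

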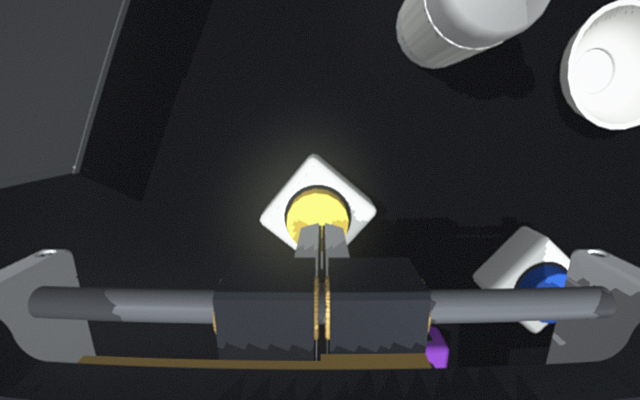

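View pics/s2.png

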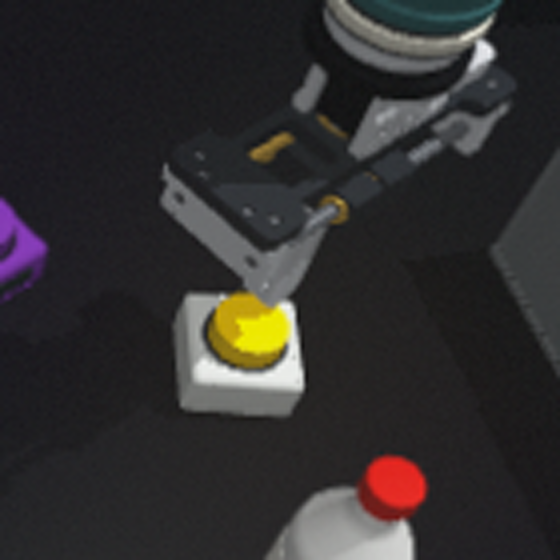

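Run:
```python
from h import *
print(world("wrist",(318,217),z=.05),world("wrist",(318,185),z=.05),get_obs()["tool_pos"])
```

```text
[0.54665004 0.32092649 0.05      ] [0.56720383 0.33021715 0.05      ] [0.54506409 0.31749185 0.09143499]
```

move_arm(steps=[0, 0, 0, 0, 0.001, -0.01, 0, 0, 0, 0, 0, 0.001, -0.02, 0, 0, 0, 0, 0, 0.001, -0.024, 0, 0, 0, 0, 0, 0.001, -0.027, 0, 0, 0, 0, 0, 0.001, -0.03, 0, 0, 0, 0, 0, 0.001, -0.031, 0, 0, 0, 0, 0, 0.001, -0.032, 0, 0, 0, 0, 0, 0.001, -0.033, 0, 0, 0, 0, 0, 0.001, -0.034, 0, 0, 0, 0, 0, 0.001, -0.034, 0])

```text
time: 4.55
tool_pos: [0.5439, 0.3185, 0.0561]
ee_rot: [3.142, 0.0, 0.428]
wrist_force: [-3.2, -1.3, 4.1]
width: 0.0006
finger_force: 2.4
```

move_arm(steps=[0, 0, 0, 0, 0, 0.01, 0, 0, 0, 0, 0, 0, 0.03, 0, 0, 0, 0, 0, 0, 0.06, 0, 0, 0, 0, 0.005, -0.04, 0.06, 0, 0, 0, 0, 0.01, -0.08, 0.06, 0, 0, 0, 0, 0.012, -0.12, 0.06, 0, 0, 0, 0, 0.016, -0.16, 0.06, 0, 0, 0, 0, 0.02, -0.193, 0.06, 0, 0, 0, 0, 0.02, -0.193, 0.05, 0, 0, 0, 0, 0.02, -0.193, 0.04, 0, 0, 0, 0, 0.02, -0.193, 0.035, 0, 0, 0, 0, 0.02, -0.193, 0.035, 0])

```text
time: 5.75
tool_pos: [0.5631, 0.1267, 0.0887]
ee_rot: [-3.14, 0.003, 0.43]
wrist_force: [-0.0, -0.1, -0.3]
width: 0.0007
finger_force: 0.0
```

Run:
```python
from h import *
o=get_obs();print(o["time"],o["tool_pos"],o["wrist_force"])
im,d=snapshot("top")
hsv=cv2.cvtColor(im,cv2.COLOR_RGB2HSV);m=cv2.inRange(hsv,(24,110,90),(35,255,255))
n,l,s,ce=cv2.connectedComponentsWithStats(m);i=1+s[1:,4].argmax();print(ce[i],s[i,4])
vs,us=np.nonzero(cv2.erode((l==i).astype(np.uint8),np.ones((5,5))))
w=np.array([world("top",(u,v),depth=d[v,u]) for u,v in list(zip(us,vs))[::4]]);print(np.median(w,0))
```

```text
5.75 [0.56310086 0.1267021  0.08872897] [-0.04031026 -0.10655125 -0.25186494]Traceback (most recent call last):
  File "<stdin>", line 5, in <module>
ValueError: attempt to get argmax of an empty sequence
```

```bash
cat >> h.py <<'E'
H={"yellow":(24,35),"blue":(105,122),"green":(50,80)}
def key(k,c="scene"):
    im,d=snapshot(c);a,b=H[k]
    m=cv2.inRange(cv2.cvtColor(im,cv2.COLOR_RGB2HSV),(a,110,60),(b,255,255))
    n,l,s,ce=cv2.connectedComponentsWithStats(m)
    for i in range(1,n):
        if 60<s[i,4]<450:
            vs,us=np.nonzero((l==i)&(d>0))
            w=np.array([world(c,(u,v),depth=d[v,u]) for u,v in zip(us,vs)])
            zt=np.percentile(w[:,2],70);t=w[abs(w[:,2]-zt)<.004]
            print(k,ce[i].round(),s[i,4],"z",zt.round(4),"mid",((t.min(0)+t.max(0))/2).round(4),"mean",t.mean(0).round(4))
E
python3 - <<'E'
from h import *
key("yellow")
E
```

```text
yellow [441. 173.] 248 z 0.0408 mid [0.5464 0.3192 0.0403] mean [0.5468 0.3184 0.0403]
```

move_arm(steps=[0, 0, 0, 0, 0, -0.01, 0, 0, 0, 0, 0, 0, -0.018, 0, 0, 0, 0, 0, 0, -0.021, 0, 0, 0, 0, 0, 0, -0.024, 0, 0, 0, 0, 0, 0, -0.027, 0, 0, 0, 0, 0, 0, -0.029, 0, 0, 0, 0, 0, 0, -0.03, 0, 0, 0, 0, 0, 0, -0.031, 0, 0, 0, 0, 0, 0, -0.032, 0, 0, 0, 0, 0, 0, -0.033, 0, 0, 0, 0, 0, 0, -0.034, 0])

```text
time: 6.95
tool_pos: [0.5642, 0.1255, 0.057]
ee_rot: [3.141, -0.0, 0.428]
wrist_force: [-3.2, -0.2, 5.2]
width: 0.0002
finger_force: 2.9
```

Down 7 mm. Up, and over to green (delta about −0.004, −0.139).

move_arm(steps=[0, 0, 0, 0, 0, 0.01, 0, 0, 0, 0, 0, 0, 0.03, 0, 0, 0, 0, 0, 0, 0.06, 0, 0, 0, 0, 0, -0.04, 0.06, 0, 0, 0, 0, -0.002, -0.08, 0.06, 0, 0, 0, 0, -0.004, -0.12, 0.06, 0, 0, 0, 0, -0.004, -0.139, 0.06, 0, 0, 0, 0, -0.004, -0.139, 0.05, 0, 0, 0, 0, -0.004, -0.139, 0.04, 0, 0, 0, 0, -0.004, -0.139, 0.035, 0, 0, 0, 0, -0.004, -0.139, 0.035, 0])

```text
time: 8.05
tool_pos: [0.5592, -0.0121, 0.0896]
ee_rot: [-3.14, 0.003, 0.43]
wrist_force: [0.5, -0.0, 0.8]
width: 0.0002
finger_force: 0.0
```

Run:
```python
from h import *
o=get_obs();print(o["time"],o["tool_pos"],o["wrist_force"])
key("blue");key("green")
```

```text
8.05 [ 0.55917555 -0.01206824  0.08955625] [ 0.53937999 -0.03377483  0.75860176]
blue [363. 193.] 284 z 0.0417 mid [0.565  0.1261 0.0415] mean [0.5664 0.1258 0.0413]
green [621.   8.] 131 z 0.1488 mid [0.1364 1.0069 0.1487] mean [0.1341 1.0065 0.1481]
green [302. 201.] 278 z 0.0491 mid [ 0.563  -0.0125  0.0488] mean [ 0.5658 -0.0128  0.0486]
```

move_arm(steps=[0, 0, 0, 0, 0, -0.01, 0, 0, 0, 0, 0, 0, -0.018, 0, 0, 0, 0, 0, 0, -0.021, 0, 0, 0, 0, 0, 0, -0.024, 0, 0, 0, 0, 0, 0, -0.027, 0, 0, 0, 0, 0, 0, -0.029, 0, 0, 0, 0, 0, 0, -0.03, 0, 0, 0, 0, 0, 0, -0.031, 0, 0, 0, 0, 0, 0, -0.032, 0, 0, 0, 0, 0, 0, -0.033, 0, 0, 0, 0, 0, 0, -0.034, 0])

```text
time: 9.25
tool_pos: [0.5603, -0.0135, 0.0579]
ee_rot: [3.141, -0.0, 0.428]
wrist_force: [-2.2, 0.5, 5.3]
width: 0.0005
finger_force: 2.8
```

move_arm(steps=[0, 0, 0, 0, 0, 0.01, 0, 0, 0, 0, 0, 0, 0.03, 0, 0, 0, 0, 0, 0, 0.06, 0, 0, 0, 0, 0, 0, 0.1, 0, 0, 0, 0, 0, 0, 0.15, 0, 0, 0, 0, -0.04, -0.02, 0.16, 0, 0, 0, 0, -0.08, -0.04, 0.16, 0, 0, 0, 0, -0.12, -0.06, 0.16, 0, 0, 0, 0, -0.15, -0.08, 0.16, 0, 0, 0, 0, -0.15, -0.08, 0.16, 0, 0, 0, 0, -0.15, -0.08, 0.16, 0, 0, 0, 0, -0.15, -0.08, 0.16, 0])

```text
time: 10.45
tool_pos: [0.411, -0.0932, 0.2176]
ee_rot: [3.141, -0.001, 0.428]
wrist_force: [-0.2, 0.1, -0.4]
width: 0.0001
finger_force: 0.0
```

Run:
```python
from h import *
o=get_obs();print(o["time"],o["tool_pos"],o["wrist_force"])
for k in H: key(k)
save("s3",snapshot("scene")[0])
```

```text
10.45 [ 0.41099962 -0.09317566  0.21758628] [-0.19053984  0.06684003 -0.35333172]
yellow [441. 173.] 244 z 0.0409 mid [0.5465 0.3188 0.0404] mean [0.5468 0.3186 0.0403]
blue [363. 193.] 283 z 0.0417 mid [0.5663 0.1258 0.0411] mean [0.5665 0.1257 0.0412]
green [621.   8.] 130 z 0.1485 mid [0.1388 1.0055 0.1484] mean [0.1362 1.0059 0.1478]
green [302. 201.] 288 z 0.0426 mid [ 0.5615 -0.0121  0.0423] mean [ 0.5625 -0.012   0.042 ]
```

View pics/s3.png

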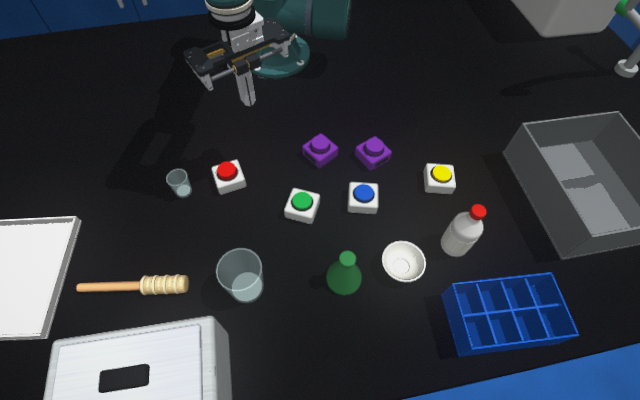

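The picture shows yellow (441,173), blue (363,193) and green (302,201) pressed 6–8 mm down. All the timers and the other things stand where they were.

```bash
python3 -c "from bench import *; print(close_job())"
```

```text
the job is handed in; nothing more can be done
None
```

The yellow, blue and green timers were pressed in that order, and each key measured 6–8 mm down afterwards (3 mm starts a timer). In the last picture nothing else had moved, and the job was handed in at about 10.7 s.

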